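Hang the bottle-cap caddy on its side-opening hooks

ROBOT

A 6-joint arm with a two-finger parallel gripper is mounted at the origin on the work surface. World frame = base frame: x ahead of the robot, y to its left, z up, the work surface at z = 0. Lengths are in mm, angles in rad, forces in N, time in s.
With the tool pointing down it reaches from about 325 to 775 mm from the base axis. Payload 5.5 kg.
Tool frame: the origin (TCP) lies midway between the tips of the shut fingers; the grasp point (between the pads) lies 19 mm behind it; y points along the fingers, z is the direction in which the jaws open and shut, and the axes are right-handed (so a half turn about y gives the same grasp; the last joint's range is limited). The gripper opens to 88 mm and grips with 3 to 60 N. Pads are 20 mm wide; open, the fingers measure 115 mm over their backs; the gripper's body (75 mm by 178 mm) begins 61 mm behind the grasp point.
Start: joints at [1.123, 0.091, 1.231, -0, 1.82, -0.057], TCP at [228.562, 554.775, 222.631] pointing down, gripper open.
Joint ranges: [-2.87, 2.87], [-0.86, 2.18], [0.17, 2.46], [-1.51, 4.65], [0.06, 2.69], [-2.65, 2.65]. Speed limits (rad/s): [2.57, 2.57, 3.01, 3.14, 3.14, 3.14].

INTERFACE

Orientations are given as a unit quaternion [w, x, y, z].
In Python, from cell import * gives the robot as it stands.
- The arm moves only by the shell command python3 -m pendant 'ROWS' [FORCE]. ROWS is JSON, a list that holds one entry, the list of rows, each a list of 5 numbers: the closure, from 0 (fully open) to 1 (shut), then the shift along the tool's x, y, z in m, then the turn about the tool's y in rad. A call has 1 to 5 rows; each row shifts and turns the commanded pose from where the row before left it, along the tool's axes as they then stand; what a row does not reach is not made up. A row lasts 1/10 s, in which the tool goes at most 50 mm and 8.59 degrees, less where a joint would pass 70% of its speed; a pose out of reach is approached as far as the arm can. A call with a gripper value outside its range is refused whole. The fingers move at their own pace and stop on an object; FORCE is the grip in N (left out, the last holds). Time passes only in rows, so rows that do not move let the fingers close. It gives the time, the measured TCP pose, the force and the opening at its end, in the units of the state.
- observe(): the state, without advancing time (a new reading comes with each control period).
- snapshot(name): name is "side" or "top"; returns the picture (384x512x3 uint8, blue, green, red); there is no depth.
- get_calibration(name): a dict with "K" (3x3 intrinsics, pixels), "origin" and "rotation" of the camera in the world. Camera axes: x right, y up, looking along -z (the intrinsics and any distortion apply to the point x, -y, -z); pixel columns grow to the right and rows downward; lengths in mm; the calibration is good to about 2 mm. A picture is of the moment at which its call begins. get_calibration takes no time and is no camera call.
- finish_job(): hands the job in, once; it reports no verdict.
Trained networks look in the newest picture that a camera, given by its name, has taken for a name from the list of things; names that differ only in an ending like _2 or _b are one class to them, and where a whole thing is asked for, a point or a joint stands for the part that bears it (a point fixed in the world has none). Each returns a list of dicts, best first, with "p" (0 to 1); they miss things now and then, are a little off and sometimes report something else, mostly with a low value. They report only what shows in the picture. A call takes as long as a camera call.
- find_in(target, camera): "extent" ([left, top, width, height] in pixels, round what is visible of it).
- trace(target, camera): "mask" (384x512 bool, what is visible of it) and "extent" ([left, top, width, height] in pixels, round what is visible of it).
The state is a dict: "t": time; "joint_pos": joint angles; "qd": joint speeds; "joint_efforts": joint torques, N m; "tool_pos": TCP position; "ee_rot": TCP orientation; "wrist_force": force on the tool from outside, world axes, zero at the start; "moment": the same for the moment, N m; "opening": opening from 0.0 (shut) to 1.0 (fully open).
Only numpy, scipy, OpenCV 4.12 (cv2) and the standard library are available. Lean on these libraries where they do the work, as an engineer would, in place of code of your own. Each camera call takes 0.05 s, during which the arm holds its last target. There are 200 camera calls.

TASK

Lift the small aluminium caddy by its blue carrying bar, bring the bar sideways through the open mouths of the two green hooks, and lower it gently until it rests down in both throats; then let go so that the caddy hangs there freely. The hook head is clamped at a different height each day, so feel for it: never press, knock or drop anything hard onto the rack (keep below about 15 N), and leave the bottle, dish, yogurt pot and flattened can as they are.

Things in the scene. Friction and masses are not known exactly. Their poses are not given: they have to be found in the camera images.
- caddy_bar (a point): Grasp here: centre of the blue square carrying bar, 12 by 12 mm, along the caddy's x, 142 mm free between two end straps (137 mm tall). The bar axis is 125 mm above the underside of the loose aluminium tray: 150 (x) by 72 (y) mm, rim 42 mm high (77 mm free under the bar, through which the hooks must pass), 0.25 to 0.5 kg. z up. It starts standing on the shelf.
- rack_throat (a point): Fixed hook rack: point on the shelf (height 0) straight below the throats' centre line, midway between the two hooks. Rack x: line through both hooks (the hung bar lies along it); z up; mouths open to -y. The head is clamped firmly at a height NOT shown by this reading: throat floor anywhere from 170 to 210 mm above the shelf. The hooks flex about 1.7 mm up or down per 10 N.
- rack: Same point and axes as rack_throat. Side profile of each green hook, heights from its throat floor: floor at 0, y -9 to +9 mm; spine face behind at y = +9; flat sill in front, top +12, y -9 to -45 (outer end); cap arm above, underside +29, top +45, y -18 back to the posts. Mouth (sill to cap) is 17 mm high; outer 27 mm of sill is open from above.
- rack_posts (a point): Midway between the tops of the two 12 mm square posts (at rack x = -50 and +50, y = +80 mm, 265 mm high). The hooks are 12 mm wide in x, at x = -50 and +50 mm; between them it is free for fingers, save a green crossbar behind y = +69 mm. Hook undersides are 8 mm below the throat floor.
- beer_mid (a point): Bystander: brown glass beer bottle, 62 mm diameter, 230 mm tall, standing; point at its mid height. Do not disturb.
- dish_mid (a point): Bystander: small blue ceramic dish, 112 mm across, 30 mm high; point at its mid height. Do not disturb.
- pot_mid (a point): Bystander: empty white yogurt pot, 68 mm across the rim, 75 mm tall, standing in the dish; point at its mid height. Do not disturb.
- can_mid (a point): Bystander: flattened silver can, 68 mm diameter, 28 mm high, lying flat; point at its mid height. Do not disturb.

How it is judged (in metres and radians):
On the way, in this order (a step that is already met when the one before it is completed fails the run):
1. the caddy is lifted clear of the shelf (height (world z) of caddy_bar above 0.155 m), for 0.1 s.
2. the bar has come in under the caps, in line with the throats (y of caddy_bar in the frame of rack_throat between -0.008 and 0.008 m and x of caddy_bar in the frame of rack_throat between -0.02 and 0.02 m and z of caddy_bar in the frame of rack_throat between 0.168 and 0.235 m), for 0.05 s.
At the end, for the whole second after the job is handed in: The bar lies in both throats: within 8 mm (across) of the throat line and 20 mm (lengthwise) of the middle, at a height of 168 to 217.5 mm above the shelf, along the rack's x within 0.08 rad; the caddy hangs on the rack, less than 0.15 rad from upright, at rest (below 0.03 m/s) and released (y of caddy_bar in the frame of rack_throat between -0.008 and 0.008 m and x of caddy_bar in the frame of rack_throat between -0.02 and 0.02 m and z of caddy_bar in the frame of rack_throat between 0.168 and 0.2175 m and angle between the x axis of caddy_bar and the x axis of rack_throat, either way round below 0.08 rad and angle between caddy_bar's own z axis and vertical below 0.15 rad and contact force between caddy and rack above 1 N and contact force between the fingers and anything else below 0.2 N and linear speed of caddy below 0.03 m/s); the robot touches nothing.
It fails at once if the rack is pressed, knocked or dropped on with more than 18 N (contact force between anything else and rack above 18 N).
It fails at once if the caddy is dropped instead of being lowered (moves faster than 0.25 m/s while not held) (contact force between the fingers and caddy below 0.3 N and linear speed of caddy above 0.25 m/s).
It fails at once if the dish or the yogurt pot is disturbed (distance of any of dish_mid, pot_mid from where it was at the start of the episode above 0.02 m or angle between pot_mid's own z axis and vertical above 0.4 rad).
It fails at once if the beer bottle is disturbed (distance of beer_mid from where it was at the start of the episode above 0.02 m or angle between beer_mid's own z axis and vertical above 0.4 rad).
It fails at once if the flattened can is disturbed (distance of can_mid from where it was at the start of the episode above 0.02 m or angle between can_mid's own z axis and vertical above 0.4 rad).
It also fails if it takes over 54 s, if anything falls off the work surface, if the arm or the gripper's body presses on something with over 40 N, if the wrist force passes 120 N, or if a joint passes its speed limit or range.

## Working session

There is one attempt and no reset: what is moved stays moved. The work goes in short steps, Python scripts to look and compute and a shell command to move; the robot and the scene stay as the last step left them, time stands still between calls to the robot, and variables do not carry over. Pictures are saved under pics/ and viewed, about 8 in all and at most 12, crops included, and the job is handed in when it is done.

```bash
ls; mkdir -p pics
python3 - <<'E'
from cell import *
import cv2, numpy as np
s=observe(); print({k:np.round(v,3).tolist() for k,v in s.items()})
ims=[]
for c in("side","top"):
    im=snapshot(c).copy(); cv2.imwrite(f"pics/{c}0.png",im)
    cal=get_calibration(c); print(c,{k:np.round(v,4).tolist() if not isinstance(v,str) else v for k,v in cal.items()})
    for n in("caddy_bar","rack","rack_posts","beer_mid","dish_mid","pot_mid","can_mid"):
        r=find_in(n,c)
        print(n,[(np.round(d["extent"]).tolist(),round(d["p"],2)) for d in r[:3]])
E
```

```text
pics
{'t': 0.0, 'joint_pos': [1.123, 0.092, 1.232, 0.0, 1.82, -0.057], 'qd': [0.0, -0.001, 0.002, 0.001, 0.001, -0.001], 'joint_efforts': [-0.001, -44.644, -40.644, 0.07, 0.029, -0.0], 'tool_pos': [228.458, 554.485, 221.498], 'ee_rot': [-0.693, 0.694, -0.137, 0.137], 'wrist_force': [0.533, 0.171, -0.672], 'moment': [0.002, -0.007, 0.075], 'opening': 0.997}
side {'K': [[362.1343, 0.0, 249.1053], [0.0, 362.1343, 190.8882], [0.0, 0.0, 1.0]], 'origin': [346.8482, 567.8405, 601.8518], 'rotation': [-0.1635, -0.0786, 0.4404, 0.8793]}
caddy_bar [([283.0, 142.0, 64.0, 74.0], 0.98)]
rack [([194.0, 199.0, 99.0, 174.0], 0.92), ([202.0, 170.0, 40.0, 24.0], 0.39)]
rack_posts [([190.0, 201.0, 100.0, 173.0], 0.89)]
beer_mid [([151.0, 149.0, 35.0, 93.0], 0.66)]
dish_mid [([200.0, 165.0, 42.0, 29.0], 0.61)]
pot_mid [([212.0, 150.0, 23.0, 33.0], 0.62)]
can_mid [([310.0, 248.0, 31.0, 31.0], 0.68)]
top {'K': [[497.7559, 0.0, 256.9299], [0.0, 497.7559, 185.3866], [0.0, 0.0, 1.0]], 'origin': [463.977, 35.7955, 1288.623], 'rotation': [-0.6981, -0.0244, 0.0346, 0.7148]}
caddy_bar [([322.0, 192.0, 46.0, 66.0], 0.85)]
rack [([130.0, 183.0, 84.0, 77.0], 0.83)]
rack_posts [([133.0, 181.0, 81.0, 78.0], 0.93)]
beer_mid [([230.0, 97.0, 31.0, 39.0], 0.63), ([128.0, 184.0, 88.0, 72.0], 0.57)]
dish_mid [([316.0, 104.0, 41.0, 41.0], 0.9)]
pot_mid [([323.0, 112.0, 29.0, 23.0], 0.75)]
can_mid [([324.0, 110.0, 33.0, 30.0], 0.6)]
```

Run:
```python
import cv2
a=cv2.imread("pics/side0.png");b=cv2.imread("pics/top0.png")
cv2.imwrite("pics/s1.png",cv2.resize(a[100:384,130:390],None,fx=2.1,fy=2.1,interpolation=cv2.INTER_CUBIC))
cv2.imwrite("pics/t1.png",cv2.resize(b[80:280,110:390],None,fx=2.8,fy=2.8,interpolation=cv2.INTER_CUBIC))
```

```text
(no output)
```

View pics/s1.png

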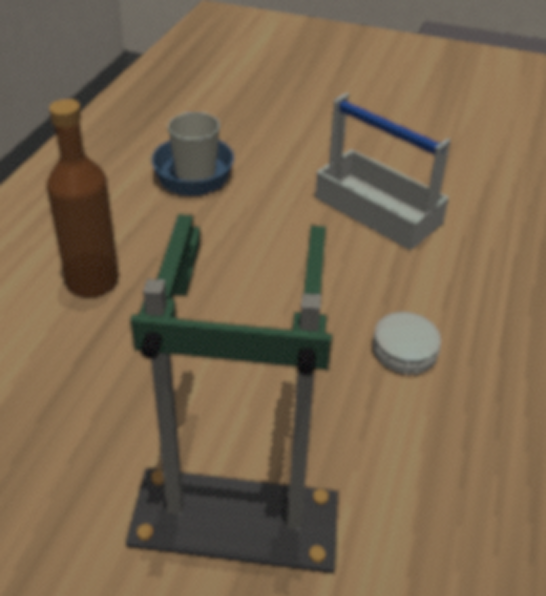

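View pics/t1.png

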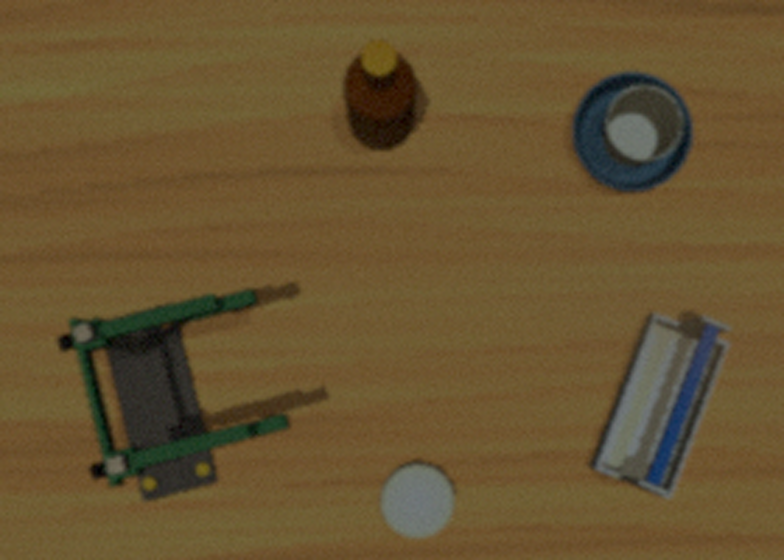

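Side view: rack seen from behind, post tops at about (203,237) and (278,242), bar ends at about (293,150) and (340,170). Top view: bar ends near (364,196) and (344,253), post tops near (139,199) and (151,246), mouths opening to the right toward the caddy. The finders agree, except that can_mid in top is on the pot.

```bash
cat > h.py <<'E'
from cell import *
import cv2, numpy as np
from scipy.spatial.transform import Rotation as R
from scipy.optimize import least_squares
def proj(c,P):
    k=get_calibration(c); q=np.array(k["rotation"],float); r=R.from_quat(np.r_[q[1:],q[0]]) if q.size==4 else R.from_matrix(q)
    p=r.inv().apply(np.atleast_2d(P)-np.array(k["origin"])); p=p*[1,-1,-1]
    u=p@np.array(k["K"]).T; return u[:,:2]/u[:,2:]
def T(x,y,yaw,L):
    L=np.atleast_2d(L).astype(float); c,s=np.cos(yaw),np.sin(yaw)
    return L@np.array([[c,-s,0],[s,c,0],[0,0,1]]).T+[x,y,0]
def unproj(c,uv,z):
    return least_squares(lambda a:(proj(c,[*a,z])[0]-uv),[450,0]).x
E
cat > fit.py <<'E'
from h import *
S=lambda a:np.array(a)/2.1+[130,100]-.25
U=lambda a:np.array(a)/2.8+[110,80]-.3
def rk(p):
    x,y,w,h=p; 
    t=T(x,y,w,[[50,80,265],[-50,80,265],[50,-18,h+45],[-50,-18,h+45],[50,-45,h+12],[-50,-45,h+12]])
    a=proj("top",t)-U([[82,332],[116,464],[212,303],[250,430],[255,298],[287,422]])
    b=proj("side",t[:4])-S([[154,287],[311,299],[186,217],[317,229]])
    a[3]*=.3
    return np.r_[a.ravel(),b.ravel()]
e=unproj("top",U([170,400]),190); print(e)
best=min((least_squares(rk,[*e,w,190],loss="soft_l1") for w in np.arange(-3,3,1)),key=lambda r:r.cost)
print("rack",best.x.round(3),best.cost); print(best.fun.reshape(-1,2).round(1).tolist())
def cd(p):
    t=T(*p,[[71,0,125],[-71,0,125]])
    return np.r_[(proj("top",t)-U([[712,325],[655,485]])).ravel(),(proj("side",t)-S([[343,105],[438,147]])).ravel()]
e=unproj("top",U([683,405]),125)
best=min((least_squares(cd,[*e,w]) for w in np.arange(-3,3,1)),key=lambda r:r.cost)
print("caddy",best.x.round(3),best.cost,best.fun.round(1))
for n,uv,z in(("can",[418,500],28),("dish",[632,131],15),("beer",[378,58],230)): print(n,unproj("top",U(uv),z).round())
s=observe(); q=s["ee_rot"]; print(R.from_quat([*q[1:],q[0]]).as_matrix().round(2))
E
python3 fit.py
```

```text
[478.25617689 210.69273929]
rack [497.511 173.194  -6.045 197.334] 2.2168095150172613
[[-0.0, 0.6], [-0.4, 0.9], [1.3, -0.4], [-0.1, 0.1], [-0.1, -0.6], [0.1, -0.3], [-0.3, -0.6], [0.1, 0.8], [-0.4, 0.2], [0.5, -0.1]]
caddy [ 4.65419e+02 -2.07211e+02 -3.93000e-01] 1.774835546051097 [ 0.6 -0.  -0.  -0.4 -1.  -0.1  1.   1. ]
can [386.  16.]
dish [ 719. -192.]
beer [738.  41.]
[[ 0.92  0.    0.38]
 [-0.38  0.    0.92]
 [ 0.   -1.    0.  ]]
```

```bash
P="python3 -m pendant"
$P '[[[0,0,-0.05,0,0],[0,0,-0.05,0,0],[0,0.0255,0,-0.0306,0],[0,0.0255,0,-0.0306,0],[0,0.0255,0,-0.0306,0]]]'
$P '[[[0,0.0255,0,-0.0306,0],[0,0.0255,0,-0.0306,0],[0,0.0255,0,-0.0306,0],[0,0.0255,0,-0.0306,0],[0,0.0255,0,-0.0306,0]]]'
$P '[[[0,0.0255,0,-0.0306,0],[0,0.0255,0,-0.0306,0],[0,0.0255,0,-0.0306,0],[0,0.0255,0,-0.0306,0],[0,0.0255,0,-0.0306,0]]]'
```

```text
t: 1.3
tool_pos: [264.6, 439.9, 323.0]
ee_rot: [0.694, -0.693, 0.137, -0.137]
wrist_force: [1.1, 0.3, 0.7]
opening: 1.001
t: 1.8
tool_pos: [324.0, 249.2, 322.9]
ee_rot: [0.694, -0.694, 0.137, -0.137]
wrist_force: [0.5, -0.3, -0.3]
opening: 0.996
t: 2.3
tool_pos: [383.6, 59.1, 323.0]
ee_rot: [0.694, -0.694, 0.137, -0.138]
wrist_force: [0.6, 0.3, -0.5]
opening: 1.002
```

```bash
P="python3 -m pendant"
$P '[[[0,0.0254,0,-0.0307,0],[0,0.0254,0,-0.0307,0],[0,0.0254,0,-0.0307,0],[0,0.0254,0,-0.0307,0],[0,0.0254,0,-0.0307,0]]]'
$P '[[[0,0.0254,0,-0.0307,0],[0,0.0254,0,-0.0307,0],[0,0,0.05,0,0],[0,0,0.05,0,0],[0,0,0.05,0,0]]]'
python3 - <<'E'
from h import *
for c in("side","top"): 
    im=snapshot(c).copy(); cv2.imwrite(f"pics/{c}2.png",im)
a=cv2.imread("pics/side2.png")[90:240,240:400];b=cv2.imread("pics/top2.png")[150:300,280:440]
cv2.imwrite("pics/c2.png",np.hstack([cv2.resize(i,None,fx=2.5,fy=2.5,interpolation=cv2.INTER_CUBIC) for i in(a,b)]))
s=observe();print(s["tool_pos"],proj("side",s["tool_pos"]),proj("top",s["tool_pos"]))
E
```

```text
t: 2.8
tool_pos: [442.6, -131.4, 322.9]
ee_rot: [-0.694, 0.694, -0.137, 0.138]
wrist_force: [0.6, 0.6, 0.6]
opening: 1.0
t: 3.3
tool_pos: [466.2, -206.3, 171.1]
ee_rot: [-0.694, 0.694, -0.137, 0.138]
wrist_force: [0.3, -0.3, 0.2]
opening: 0.994
[ 461.48596734 -203.49212852  162.06875286] [[317.7459951  147.76065499]] [[355.97293983 225.67872261]]
```

View pics/c2.png

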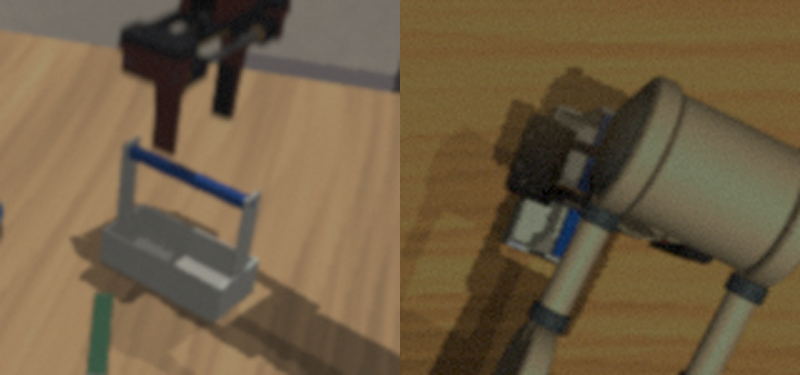

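The side view shows the open fingers straddling the bar: tips near (306,150) and (329,135), bar centre near (318,160). The observed pose disagrees with the pendant's reading, so I'll check that.

```bash
cat > o.py <<'E'
from h import *
for i in range(3):
    s=observe();q=s["ee_rot"];print(s["t"],np.round(s["tool_pos"],1),np.round(s["wrist_force"],1),"yaw",np.arctan2(*R.from_quat([*q[1:],q[0]]).as_matrix()[[1,0],0]).round(3),"mom",np.round(s["moment"],2), round(s["opening"],3))
print(proj("side",s["tool_pos"]))
E
python3 o.py; python3 -m pendant '[[[0,0,0,0,0],[0,0,0,0,0]]]'; python3 o.py
```

```text
3.4 [ 461.5 -203.5  162.1] [-0.6  0.2 -2.1] yaw -0.391 mom [-0.01 -0.03 -0.01] 1.003
3.4 [ 461.5 -203.5  162.1] [-0.6  0.2 -2.1] yaw -0.391 mom [-0.01 -0.03 -0.01] 1.003
3.4 [ 461.5 -203.5  162.1] [-0.6  0.2 -2.1] yaw -0.391 mom [-0.01 -0.03 -0.01] 1.003
[[317.7459951  147.76065499]]
t: 3.6
tool_pos: [467.8, -206.6, 177.6]
ee_rot: [-0.693, 0.694, -0.135, 0.14]
wrist_force: [-0.3, 0.8, 0.7]
opening: 1.0
3.6 [ 467.8 -206.6  177.6] [-0.3  0.8  0.7] yaw -0.391 mom [ 0.01 -0.04  0.09] 1.0
3.6 [ 467.8 -206.6  177.6] [-0.3  0.8  0.7] yaw -0.391 mom [ 0.01 -0.04  0.09] 1.0
3.6 [ 467.8 -206.6  177.6] [-0.3  0.8  0.7] yaw -0.391 mom [ 0.01 -0.04  0.09] 1.0
[[316.18599396 141.03010466]]
```

```bash
P="python3 -m pendant"
$P '[[[0,0,0.005,0,0],[0,0,0.01,0,0],[0,0,0.015,0,0],[0,0,0.015,0,0],[0,0,0.01,0,0]]]'
$P '[[[0,0,0.008,0,0],[0,0,0.004,0,0],[0,0,0,0,0],[0,0,0,0,0],[0,0,0,0,0]]]'
python3 o.py
python3 - <<'E'
from h import *
im=snapshot("side").copy(); cv2.imwrite("pics/c3.png",cv2.resize(im[90:240,240:400],None,fx=4,fy=4,interpolation=cv2.INTER_CUBIC))
E
```

```text
t: 4.1
tool_pos: [465.3, -205.3, 115.0]
ee_rot: [0.694, -0.693, 0.138, -0.136]
wrist_force: [-0.2, 0.5, -0.3]
opening: 0.998
t: 4.6
tool_pos: [466.4, -205.9, 106.4]
ee_rot: [-0.694, 0.694, -0.137, 0.138]
wrist_force: [0.1, -0.2, 0.4]
opening: 0.993
4.6 [ 466.4 -205.9  106.4] [ 0.1 -0.2  0.4] yaw -0.391 mom [ 0.03  0.03 -0.02] 0.993
4.6 [ 466.4 -205.9  106.4] [ 0.1 -0.2  0.4] yaw -0.391 mom [ 0.03  0.03 -0.02] 0.993
4.6 [ 466.4 -205.9  106.4] [ 0.1 -0.2  0.4] yaw -0.391 mom [ 0.03  0.03 -0.02] 0.993
[[313.37047891 166.25492231]]
```

View pics/c3.png

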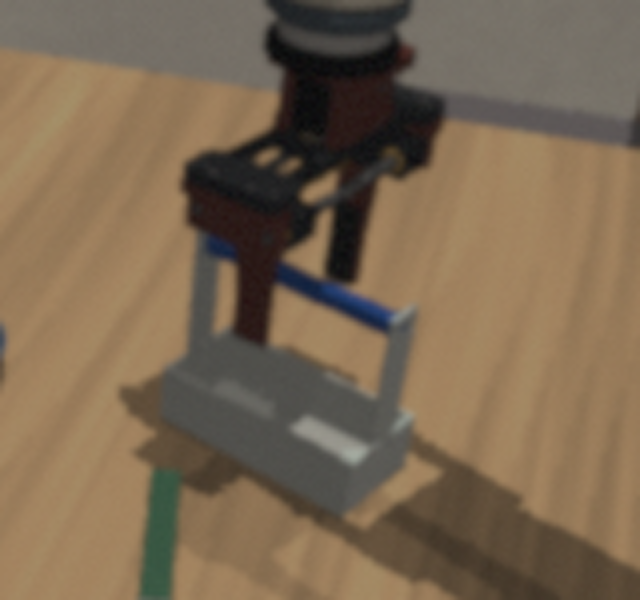

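Fingers straddle the bar: near finger at about (303,155), far one at about (326,155). I'll close.

```bash
P="python3 -m pendant"
$P '[[[1,0,0,0,0],[1,0,0,0,0],[1,0,0,0,0],[1,0,0,0,0],[1,0,0,0,0]]]' 30
$P '[[[1,0,0,0,0],[1,0,0,0,0],[1,0,0,0,0],[1,0,0,0,0],[1,0,0,0,0]]]'; python3 o.py
```

```text
t: 5.15
tool_pos: [466.1, -205.7, 105.6]
ee_rot: [0.694, -0.694, 0.137, -0.137]
wrist_force: [-0.6, -0.3, -0.3]
opening: 0.587
t: 5.65
tool_pos: [466.0, -205.9, 105.7]
ee_rot: [-0.694, 0.694, -0.137, 0.137]
wrist_force: [0.2, -1.4, -2.0]
opening: 0.136
5.65 [ 466.  -205.9  105.7] [ 0.2 -1.4 -2. ] yaw -0.391 mom [-0.09  0.02 -0.  ] 0.136
5.65 [ 466.  -205.9  105.7] [ 0.2 -1.4 -2. ] yaw -0.391 mom [-0.09  0.02 -0.  ] 0.136
5.65 [ 466.  -205.9  105.7] [ 0.2 -1.4 -2. ] yaw -0.391 mom [-0.09  0.02 -0.  ] 0.136
[[313.48296827 166.53818421]]
```

```bash
P="python3 -m pendant"
$P '[[[1,0,-0.003,0,0],[1,0,-0.006,0,0],[1,0,-0.01,0,0],[1,0,-0.015,0,0],[1,0,-0.015,0,0]]]'
$P '[[[1,0,-0.015,0,0],[1,0,-0.015,0,0],[1,0,-0.014,0,0],[1,0,-0.01,0,0],[1,0,-0.005,0,0]]]'
$P '[[[1,0,0,0,0],[1,0,0,0,0],[1,0,0,0,0],[1,0,0,0,0]]]'; python3 o.py
```

```text
t: 6.15
tool_pos: [466.2, -205.8, 156.3]
ee_rot: [-0.694, 0.694, -0.137, 0.138]
wrist_force: [0.5, -1.1, -2.8]
opening: 0.133
t: 6.65
tool_pos: [466.4, -205.9, 215.1]
ee_rot: [-0.693, 0.694, -0.137, 0.138]
wrist_force: [-0.4, -0.3, -2.3]
opening: 0.135
t: 7.05
tool_pos: [465.8, -205.6, 212.8]
ee_rot: [0.694, -0.694, 0.138, -0.137]
wrist_force: [0.2, 0.4, -2.9]
opening: 0.132
7.05 [ 465.8 -205.6  212.8] [ 0.2  0.4 -2.9] yaw -0.391 mom [-0.04 -0.03 -0.03] 0.132
7.05 [ 465.8 -205.6  212.8] [ 0.2  0.4 -2.9] yaw -0.391 mom [-0.04 -0.03 -0.03] 0.132
7.05 [ 465.8 -205.6  212.8] [ 0.2  0.4 -2.9] yaw -0.391 mom [-0.04 -0.03 -0.03] 0.132
[[318.71067628 128.06614162]]
```

```bash
P="python3 -m pendant"
$P '[[[1,0,0,0,-0.04],[1,0,0,0,-0.09],[1,0,0,0,-0.12],[1,0,0,0,-0.13],[1,0,0,0,-0.12]]]'
$P '[[[1,0,0,0,-0.09],[1,0,0,0,-0.039],[1,0,0,0,0],[1,0,0,0,0]]]'; python3 o.py
```

```text
t: 7.55
tool_pos: [465.9, -205.7, 213.2]
ee_rot: [0.706, -0.706, -0.04, 0.041]
wrist_force: [0.1, 0.2, -3.2]
opening: 0.136
t: 7.95
tool_pos: [466.0, -205.7, 213.4]
ee_rot: [0.702, -0.702, -0.083, 0.084]
wrist_force: [-0.5, -0.9, -3.3]
opening: 0.131
7.95 [ 466.  -205.7  213.4] [-0.5 -0.9 -3.3] yaw 0.237 mom [-0.02 -0.    0.02] 0.131
7.95 [ 466.  -205.7  213.4] [-0.5 -0.9 -3.3] yaw 0.237 mom [-0.02 -0.    0.02] 0.131
7.95 [ 466.  -205.7  213.4] [-0.5 -0.9 -3.3] yaw 0.237 mom [-0.02 -0.    0.02] 0.131
[[318.66988405 127.82239455]]
```

```bash
P="python3 -m pendant"
$P '[[[1,0.004,0,0.008,0],[1,0.008,0,0.016,0],[1,0.012,0,0.025,0],[1,0.013,0,0.027,0],[1,0.013,0,0.027,0]]]'
$P '[[[1,0.013,0,0.027,0],[1,0.013,0,0.027,0],[1,0.013,0,0.027,0],[1,0.012,0,0.025,0],[1,0.01,0,0.02,0]]]'
$P '[[[1,0.006,0,0.014,0],[1,0.003,0,0.007,0],[1,0,0,0,0],[1,0,0,0,0],[1,0,0,0,0]]]'; python3 o.py
python3 - <<'E'
from h import *
a=snapshot("side").copy(); b=snapshot("top").copy();cv2.imwrite("pics/s4.png",a);cv2.imwrite("pics/t4.png",b)
cv2.imwrite("pics/c4.png",cv2.resize(a[110:290,170:340],None,fx=3.3,fy=3.3,interpolation=cv2.INTER_CUBIC))
E
```

```text
t: 8.45
tool_pos: [490.5, -92.3, 213.7]
ee_rot: [0.702, -0.702, -0.084, 0.084]
wrist_force: [1.1, 0.1, -2.0]
opening: 0.134
t: 8.95
tool_pos: [519.8, 45.3, 213.6]
ee_rot: [0.702, -0.702, -0.084, 0.084]
wrist_force: [0.2, -0.4, -3.4]
opening: 0.136
t: 9.45
tool_pos: [523.6, 64.6, 213.7]
ee_rot: [-0.702, 0.702, 0.084, -0.084]
wrist_force: [0.5, -0.1, -3.7]
opening: 0.138
9.45 [523.6  64.6 213.7] [ 0.5 -0.1 -3.7] yaw 0.237 mom [ 0.07  0.01 -0.02] 0.138
9.45 [523.6  64.6 213.7] [ 0.5 -0.1 -3.7] yaw 0.237 mom [ 0.07  0.01 -0.02] 0.138
9.45 [523.6  64.6 213.7] [ 0.5 -0.1 -3.7] yaw 0.237 mom [ 0.07  0.01 -0.02] 0.138
[[255.78252243 185.86245186]]
```

View pics/c4.png

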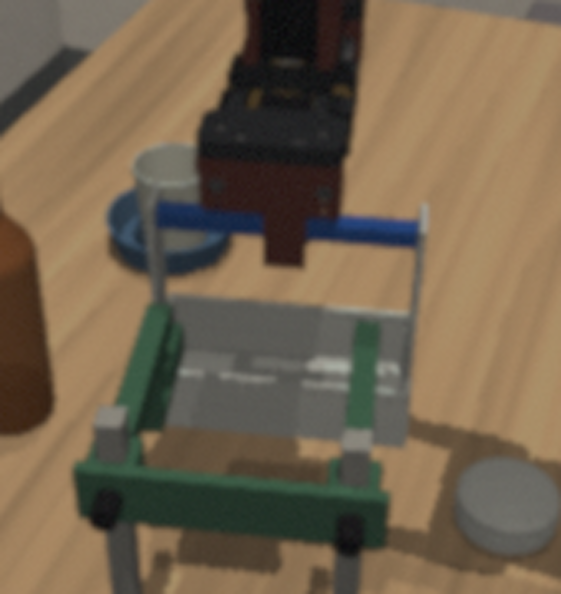

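Side view: bar held level, ends at about (218,175) and (296,180). The hooks lie ahead, with cap fronts at about (219,203) and (282,208), and no contact yet.

Run:
```python
from h import *
S=lambda a:np.array(a)/3.3+[170,110]-.3
s=observe();x,y,z=s["tool_pos"]
t=T(x,y,.237,[[71,0,z+19],[-71,0,z+19],[0,0,z+19]])
print("pred bar",proj("side",t).round(1).tolist(),"seen",S([[160,215],[418,233]]).round(1).tolist())
def cd(p): return (proj("side",T(p[0],p[1],p[2],[[71,0,z+19],[-71,0,z+19]]))-S([[160,215],[418,233]])).ravel()
print("bar from side",least_squares(cd,[x,y,.237]).x.round(3))
r=T(497.5,173.2,.238,[[50,-18,242],[-50,-18,242],[50,80,265],[-50,80,265]])
print("pred rack",proj("side",r).round(1).tolist(),"seen",S([[160,308],[368,325],[112,410],[357,438]]).round(1).tolist())
for d in (-10,10): print(d,proj("side",T(497.5,173.2,.238,[[50,-18,242+d],[-50,-18,242+d]])).round(1).tolist())
d=np.array([x-497.5,y-173.2]);c,q=np.cos(.238),np.sin(.238);print("bar in rack",d@[c,q],d@[-q,c])
m=trace("caddy_bar","top"); print([(np.round(a["extent"]),a["p"]) for a in m[:2]])
```

```text
pred bar [[216.9, 174.3], [295.8, 180.4], [255.9, 177.3]] seen [[218.2, 174.9], [296.4, 180.3]]
bar from side [5.21873e+02 6.46400e+01 2.49000e-01]
pred rack [[217.9, 203.4], [281.2, 208.8], [202.8, 235.8], [278.0, 242.9]] seen [[218.2, 203.0], [281.2, 208.2], [203.6, 233.9], [277.9, 242.4]]
-10 [[218.2, 208.3], [280.8, 213.7]]
10 [[217.6, 198.5], [281.6, 203.8]]
bar in rack -0.1401339927701383 -111.6048392741226
[(array([226., 215.,  32.,  20.]), 0.93)]
```

```bash
P="python3 -m pendant"
$P '[[[1,0,0,0.005,0],[1,0,0,0.01,0],[1,0,0,0.014,0],[1,0,0,0.014,0],[1,0,0,0.013,0]]]'
$P '[[[1,0,0,0.011,0],[1,0,0,0.008,0],[1,0,0,0.005,0],[1,0,0,0,0],[1,0,0,0,0]]]'
$P '[[[1,0,0.002,0,0],[1,0,0.002,0,0],[1,0,0.002,0,0],[1,0,0,0,0]]]';python3 o.py
$P '[[[1,0,0.001,0,0],[1,0,0.001,0,0],[1,0,0.001,0,0],[1,0,0,0,0]]]'
python3 - <<'E'
from h import *
a=snapshot("side").copy(); cv2.imwrite("pics/c5.png",cv2.resize(a[150:290,170:320],None,fx=4,fy=4,interpolation=cv2.INTER_CUBIC))
E
```

```text
t: 10.1
tool_pos: [510.0, 121.6, 213.7]
ee_rot: [0.702, -0.702, -0.084, 0.084]
wrist_force: [-0.6, 0.2, -3.4]
opening: 0.135
t: 10.6
tool_pos: [504.9, 143.1, 213.6]
ee_rot: [-0.702, 0.702, 0.084, -0.084]
wrist_force: [-0.3, 0.3, -3.6]
opening: 0.13
t: 11.0
tool_pos: [504.7, 143.0, 207.1]
ee_rot: [-0.702, 0.702, 0.084, -0.084]
wrist_force: [-0.5, 0.0, -3.9]
opening: 0.134
11.0 [504.7 143.  207.1] [-0.5  0.  -3.9] yaw 0.238 mom [ 0.06  0.02 -0.05] 0.134
11.0 [504.7 143.  207.1] [-0.5  0.  -3.9] yaw 0.238 mom [ 0.06  0.02 -0.05] 0.134
11.0 [504.7 143.  207.1] [-0.5  0.  -3.9] yaw 0.238 mom [ 0.06  0.02 -0.05] 0.134
[[250.22354388 217.5148961 ]]
t: 11.4
tool_pos: [504.7, 143.3, 204.4]
ee_rot: [-0.702, 0.702, 0.084, -0.084]
wrist_force: [0.3, 0.2, -2.7]
opening: 0.131
```

View pics/c5.png

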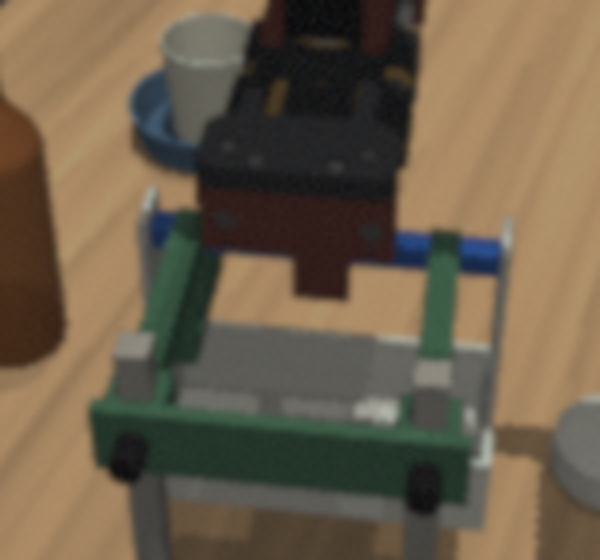

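Side view: the bar passes beyond both cap fronts (caps at about (217,207) and (281,209)), straps outside both hooks. I'll feel downward for the sill.

```bash
P="python3 -m pendant"
$P '[[[1,0,0.001,0,0],[1,0,0.001,0,0],[1,0,0.001,0,0],[1,0,0,0,0]]]'
$P '[[[1,0,0.001,0,0],[1,0,0.001,0,0],[1,0,0,0,0]]]'
```

```text
t: 11.85
tool_pos: [504.7, 143.2, 201.4]
ee_rot: [-0.702, 0.702, 0.084, -0.084]
wrist_force: [-0.1, -0.2, -3.2]
opening: 0.133
t: 12.15
tool_pos: [504.8, 143.3, 199.5]
ee_rot: [-0.702, 0.702, 0.084, -0.084]
wrist_force: [-0.4, -0.7, -3.2]
opening: 0.132
```

```bash
P="python3 -m pendant"
$P '[[[1,0,0.001,0,0],[1,0,0,0,0]]]'|grep -E "tool|force"
$P '[[[1,0,0.001,0,0],[1,0,0,0,0]]]'|grep -E "tool|force"
```

```text
tool_pos: [504.8, 143.3, 199.1]
wrist_force: [-0.7, -0.4, -1.4]
tool_pos: [504.9, 143.3, 198.5]
wrist_force: [-2.2, -0.4, 3.3]
```

```bash
P="python3 -m pendant"
$P '[[[1,0,-0.002,0,0],[1,0,-0.0022,0,0],[1,0,0,0,0],[1,0,0,0,0]]]'|grep -E "tool|force"
$P '[[[1,0,0,0.002,0],[1,0,0,0.003,0],[1,0,0,0.002,0],[1,0,0,0,0]]]'|grep -E "tool|force"
```

```text
tool_pos: [504.8, 143.2, 201.3]
wrist_force: [-0.0, -0.5, -3.4]
tool_pos: [503.0, 150.5, 201.8]
wrist_force: [0.8, 0.2, -3.2]
```

```bash
P="python3 -m pendant"
$P '[[[1,0,0,0.002,0],[1,0,0,0.002,0],[1,0,0,0.002,0],[1,0,0,0,0]]]'|grep -E "tool|force"
```

```text
tool_pos: [501.7, 156.2, 201.8]
wrist_force: [-0.2, -0.0, -3.1]
```

```bash
P="python3 -m pendant"
$P '[[[1,0,0,0.002,0],[1,0,0,0.003,0],[1,0,0,0.003,0],[1,0,0,0.002,0],[1,0,0,0,0]]]'|grep -E "tool|force"
```

```text
tool_pos: [499.3, 165.9, 201.9]
wrist_force: [0.1, 0.9, -3.5]
```

```bash
P="python3 -m pendant"
$P '[[[1,0,0,0.002,0],[1,0,0,0.002,0],[1,0,0,0.002,0],[1,0,0,0,0]]]'|grep -E "tool|force"
$P '[[[1,0,0,0.001,0],[1,0,0,0.001,0],[1,0,0,0,0],[1,0,0,0,0]]]'|grep -E "tool|force"
```

```text
tool_pos: [497.9, 171.7, 201.8]
wrist_force: [0.0, 0.5, -4.0]
tool_pos: [497.5, 173.4, 201.9]
wrist_force: [-0.2, -0.3, -3.1]
```

```bash
P="python3 -m pendant"
$P '[[[1,0,0,0.001,0],[1,0,0,0,0],[1,0,0,0,0]]]'|grep -E "tool|force"
```

```text
tool_pos: [497.3, 174.2, 201.8]
wrist_force: [0.5, -0.6, -3.4]
```

```bash
P="python3 -m pendant"
$P '[[[1,0,0,0.001,0],[1,0,0,0,0],[1,0,0,0,0]]]'|grep -E "tool|force"
```

```text
tool_pos: [497.3, 174.2, 201.8]
wrist_force: [2.0, -5.1, -2.7]
```

```bash
P="python3 -m pendant"
$P '[[[1,0,0,0.001,0],[1,0,0,0,0],[1,0,0,0,0]]]'|grep -E "tool|force"
```

```text
tool_pos: [497.3, 174.3, 201.8]
wrist_force: [2.3, -8.7, -2.4]
```

Spine contact found about 2 mm earlier than estimated. I'll back off 3 mm from it, which centres the bar over the throats, then lower.

```bash
P="python3 -m pendant"
python3 o.py|head -1
$P '[[[1,0,0,-0.002,0],[1,0,0,-0.002,0],[1,0,0,-0.001,0],[1,0,0,0,0],[1,0,0,0,0]]]'|grep -E "tool|force"; python3 o.py|head -1
$P '[[[1,0,0.002,0,0],[1,0,0.002,0,0],[1,0,0.001,0,0],[1,0,0,0,0]]]'|grep -E "tool|force"
```

```text
15.95 [497.3 174.3 201.8] [ 2.3 -8.7 -2.4] yaw 0.236 mom [-1.28 -0.29  0.14] 0.133
tool_pos: [497.9, 171.7, 201.8]
wrist_force: [-0.6, 0.2, -3.3]
16.45 [497.9 171.7 201.8] [-0.6  0.2 -3.3] yaw 0.238 mom [ 0.07  0.01 -0.  ] 0.134
tool_pos: [497.8, 171.4, 196.4]
wrist_force: [0.6, 0.8, -2.9]
```

```bash
P="python3 -m pendant"
$P '[[[1,0,0.002,0,0],[1,0,0.002,0,0],[1,0,0.001,0,0],[1,0,0,0,0]]]'|grep -E "tool|force"
$P '[[[1,0,0.001,0,0],[1,0,0.001,0,0],[1,0,0.001,0,0],[1,0,0,0,0]]]'|grep -E "tool|force"
```

```text
tool_pos: [497.9, 171.4, 191.5]
wrist_force: [-0.1, -1.2, -3.3]
tool_pos: [497.9, 171.4, 188.6]
wrist_force: [0.6, -0.2, -3.1]
```

```bash
P="python3 -m pendant"
$P '[[[1,0,0.001,0,0],[1,0,0,0,0],[1,0,0,0,0]]]'|grep -E "tool|force"; python3 o.py|head -1
```

```text
tool_pos: [498.0, 171.4, 187.8]
wrist_force: [-0.3, 0.6, -3.1]
17.95 [498.  171.4 187.8] [-0.3  0.6 -3.1] yaw 0.238 mom [ 0.03 -0.07  0.  ] 0.134
```

```bash
P="python3 -m pendant"
$P '[[[1,0,0.0007,0,0],[1,0,0,0,0],[1,0,0,0,0]]]'|grep -E "tool|force"
$P '[[[1,0,0.0005,0,0],[1,0,0,0,0],[1,0,0,0,0]]]'|grep -E "tool|force"
```

```text
tool_pos: [498.0, 171.5, 187.3]
wrist_force: [0.4, 0.9, -3.1]
tool_pos: [498.1, 171.5, 187.0]
wrist_force: [-0.5, -0.4, -0.3]
```

Contact: the load is now on the throat floors. Next I let go, opening slightly at first.

```bash
P="python3 -m pendant"
$P '[[[0.83,0,0,0,0],[0.8,0,0,0,0],[0.75,0,0,0,0],[0.7,0,0,0,0],[0.6,0,0,0,0]]]' 5
$P '[[[0.6,0,0,0,0],[0.6,0,0,0,0]]]'; python3 o.py | head -1
python3 - <<'E'
from h import *
a=snapshot("side").copy(); cv2.imwrite("pics/c6.png",cv2.resize(a[150:290,170:320],None,fx=4,fy=4,interpolation=cv2.INTER_CUBIC))
E
```

```text
t: 19.05
tool_pos: [498.0, 171.5, 186.7]
ee_rot: [0.702, -0.702, -0.084, 0.084]
wrist_force: [0.2, -0.0, 0.2]
opening: 0.357
t: 19.25
tool_pos: [498.0, 171.4, 186.6]
ee_rot: [-0.702, 0.702, 0.084, -0.084]
wrist_force: [-0.2, 1.0, -0.5]
opening: 0.399
19.25 [498.  171.4 186.6] [-0.2  1.  -0.5] yaw 0.238 mom [-0.04  0.01 -0.05] 0.399
```

View pics/c6.png

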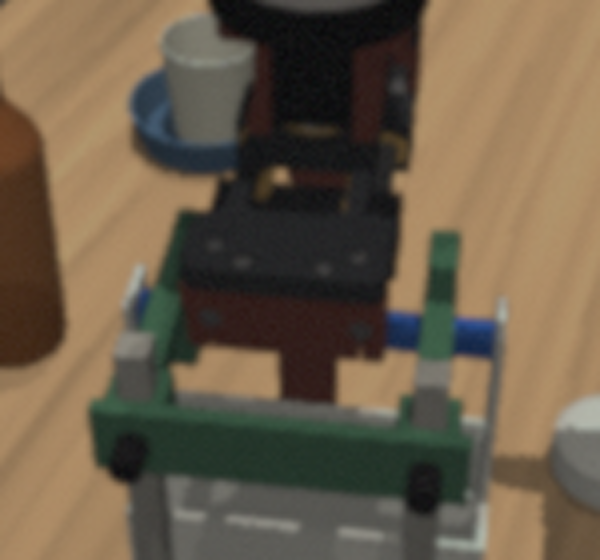

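The bar lies in both hooks (visible at about (205,225) and (281,233)), straps outside, tray level below. The wrist force is zero, so I'll withdraw straight up.

```bash
P="python3 -m pendant"
$P '[[[0.6,0,-0.002,0,0],[0.6,0,-0.004,0,0],[0.6,0,-0.008,0,0],[0.6,0,-0.012,0,0],[0.6,0,-0.015,0,0]]]'
$P '[[[0.6,0,-0.02,0,0],[0.6,0,-0.025,0,0],[0.6,0,-0.025,0,0],[0.6,0,-0.02,0,0],[0.6,0,-0.01,0,0]]]'
$P '[[[0.6,0,0,0,0],[0.6,0,0,0,0],[0.6,0,0,0,0],[0.6,0,0,0,0],[0.6,0,0,0,0]]]'
python3 - <<'E'
from h import *
a=snapshot("side").copy(); cv2.imwrite("pics/c7.png",cv2.resize(a[130:310,150:350],None,fx=3.5,fy=3.3,interpolation=cv2.INTER_CUBIC))
E
```

```text
t: 19.8
tool_pos: [497.9, 171.4, 228.8]
ee_rot: [-0.702, 0.702, 0.084, -0.084]
wrist_force: [0.9, 0.4, 0.2]
opening: 0.4
t: 20.3
tool_pos: [498.3, 171.5, 331.4]
ee_rot: [0.702, -0.702, -0.086, 0.082]
wrist_force: [0.1, 1.0, -0.6]
opening: 0.401
t: 20.8
tool_pos: [497.8, 171.4, 326.8]
ee_rot: [-0.702, 0.702, 0.084, -0.085]
wrist_force: [0.0, 0.6, -0.4]
opening: 0.397
```

View pics/c7.png

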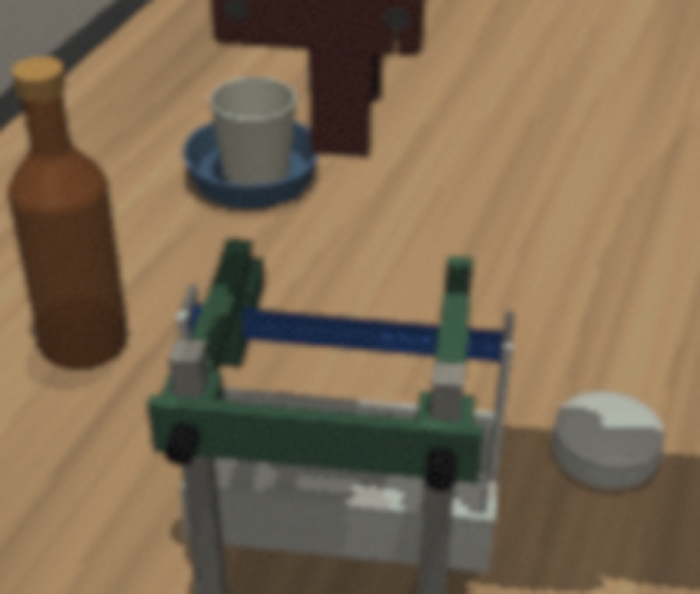

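The caddy hangs on both hooks (bar from about (205,225) to (295,233)), gripper clear, bystanders in place. I'll let any swing settle, check that it is still, and hand in.

```bash
P="python3 -m pendant"
cat > m.py <<'E'
from h import *
a=snapshot("side").astype(int)[200:310,190:305]
for i in range(4):
    b=snapshot("side").astype(int)[200:310,190:305]; print(np.abs(a-b).mean().round(2),end=" ")
S=np.array([[205,318],[505,345]])/[3.5,3.3]+[150,130]-.3
z=187+19
f=least_squares(lambda p:(proj("side",T(p[0],p[1],p[2],[[71,0,z],[-71,0,z]]))-S).ravel(),[497,172,.238]).x
print(f.round(3), proj("side",T(498,171.4,.238,[[71,0,z],[-71,0,z]])).round(1).tolist(),S.round(1).tolist())
E
python3 m.py
for i in 1 2 3; do $P '[[[0.6,0,0,0,0],[0.6,0,0,0,0],[0.6,0,0,0,0],[0.6,0,0,0,0],[0.6,0,0,0,0]]]' >/dev/null; done; python3 m.py; python3 o.py|head -1
```

```text
0.95 0.95 0.94 0.95 [4.94025e+02 1.69693e+02 2.28000e-01] [[204.2, 226.0], [292.6, 234.1]] [[208.3, 226.1], [294.0, 234.2]]
0.92 0.92 0.92 0.93 [4.94025e+02 1.69693e+02 2.28000e-01] [[204.2, 226.0], [292.6, 234.1]] [[208.3, 226.1], [294.0, 234.2]]
22.85 [498.  171.4 327.7] [-0.2  0.7  0.7] yaw 0.238 mom [ 0.01 -0.05 -0.05] 0.4
```

Still (only picture noise between frames) and within tolerance: lengthwise offset about 4 mm, across within 3 mm. I'm handing it in.

```bash
python3 -c "
from cell import *
print(finish_job())"
```

```text
the job is handed in; nothing more can be done
None
```

The caddy is hanging in both hooks, released, and the job is handed in at about 23 s of the 54 s. No verdict was reported.

**What I did:**
- I gripped the blue bar, lifted the caddy and turned it to line up with the rack.
- I felt for the outer sill (contact at a tool height of about 199 mm), raised 2.5 mm and moved in under the caps.
- I touched the spine lightly, backed off 3 mm to centre the bar, and lowered it until its weight rested in the throats. I then opened the gripper and withdrew straight up.

**Contact forces:** The highest wrist readings during the touches were about 6.5 N on the sill and 9 N on the spine, both below the 15 N guide.

**Last checks:**
- **Wrist force:** it read zero within sensor noise after release.
- **Motion:** successive side pictures differed only by noise, so the caddy was at rest.
- **Bar position:** it sat about 4 mm off the middle lengthwise and within about 3 mm across, with about 0.01 rad of yaw.
- **Bystanders:** the bottle, dish, pot and can looked untouched in the last picture, but I did not measure them.

**Where readings disagreed:**
- The spine was about 2 mm nearer than the cameras suggested.
- The sill was about 3 mm higher than they suggested.
- The left end of the bar is partly hidden, and its measured position was about 4 pixels off the prediction.

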